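# Shut the left drawer to free the right one

### The job

The top left drawer of the wooden tool chest was left open, and the chest's interlock lets only one of the two top drawers out at a time. Push the left drawer fully home, then pull the top right drawer out by at least 11 cm so that I can get at the things in it, and leave it open. Do not shift the jar, the mallet or the pliers on the counter.

Things in the scene. Friction and masses are not known exactly. Their poses are not given: they have to be found in the camera images.
- tool_drawers: brown wooden tool chest, fixed, 240 deep (x) x 360 wide (y) x 235 mm high; two columns of three drawers; only the top two move, the middle right one is fixed ajar. Origin: centre of the underside; -x points out of the drawer fronts, +y left, z up. Shut top drawer fronts: x = -107 mm, z = 157 to 224 mm; the top board overhangs them by 7 mm. A 14 mm thick notepad lies on the rear of the top, at x > -60 mm.
- left_grip (a point): grip point of the top left drawer's pull: a black block 22 mm wide (chest's y), 40 mm out from the drawer front, 40 mm high (z = 176 to 216 mm above the counter). The point lies on its middle plane, 13 mm behind its outer end, 16 mm below its top, 35 mm below the chest's top; it moves with the drawer; axes as the chest's.
- right_grip (a point): grip point of the top right drawer's pull, of the same shape, 174 mm to the right of the left one when both are shut.
- tool_drawers_drawer20 (a joint): top left drawer: how far it is out, in m; 0 = shut, stop at 0.15; slides along the chest's -x. Runs easily (under 3 N) and stays where it is left. Each drawer is 164 mm wide.
- tool_drawers_drawer21 (a joint): top right drawer: how far it is out, in m; 0 = shut, stop at 0.15; slides along the chest's -x. While the left drawer is out by more than about 5 mm a pin between the drawers blocks this one after about 4 mm, and the other way round. With the left one shut it runs easily (under 6 N) and stays where it is left.
- jar: bystander: round glass jar with a lid, 60 mm across, 64 mm high, standing on the counter; origin at the centre of its underside
- mallet: bystander: wooden-handled mallet with a red-brown head, 90 x 182 x 61 mm, lying on the counter; origin under its centre
- pliers: bystander: pliers with blue handles, 49 x 168 x 15 mm, lying on the counter; origin under their centre

How it is judged:
On the way, in this order (a step that is already met when the one before it is completed fails the run):
1. the left drawer is fully home while the right one is still shut (value of joint tool_drawers_drawer20 below 0.008 m and value of joint tool_drawers_drawer21 below 0.012 m), for 0.2 s.
2. the right drawer is out (value of joint tool_drawers_drawer21 above 0.1 m), for 0.2 s.
At the end, for the whole second after the job is handed in: the top left drawer is shut to within 8 mm, and the top right drawer stands still, out by more than 100 mm (value of joint tool_drawers_drawer20 below 0.008 m and value of joint tool_drawers_drawer21 above 0.1 m and velocity of joint tool_drawers_drawer21 between -0.01 and 0.01 m/s); the robot touches nothing.
It fails at once if the jar, the mallet or the pliers shifted by more than 25 mm (distance of any of jar, mallet, pliers from where it was at the start of the episode above 0.025 m).
It also fails if it takes over 48 s, if anything falls off the work surface, if the arm or the gripper's body presses on something with over 40 N, if the wrist force passes 120 N, or if a joint passes its speed limit or range.

### The arm

A 6-joint arm with a two-finger parallel gripper is mounted at the origin on a cart in front of the work surface, level with it; the furniture and walls round the work are solid. World frame = base frame: x ahead of the robot, y to its left, z up, the work surface at z = 0. Lengths are in m, angles in rad, forces in N, time in s.
With the tool pointing down it reaches from about 0.35 to 0.725 m from the base axis. Payload 6 kg.
Tool frame: the origin (TCP) lies at the very end of the fingers, on their centre line; the grasp point (between the pads) lies env.hold_point_z behind it (env.hold_point_z is the distance from the TCP to the grasp point, in m); z points along the fingers, y is the line along which they close (so a half turn about z gives the same grasp; the last joint's range is limited). The gripper opens to 85 mm and grips with 20 to 120 N. Pads are 22 mm wide; open, the fingers measure 114 mm over their backs; the gripper's body (76 mm by 85 mm) begins 54 mm behind the grasp point. The pads swing forward as they close: fully open they stand 13 mm farther back than shut.
Start: joints at [1.495, 0.04, 0.085, 0, -1.615, -0.334], TCP at [0.239, 0.55, 0.2] pointing down, gripper open.
Joint ranges: [-2.56, 2.56], [-1.29, 2.01], [-1.08, 1.49], [-3.29, 1.98], [-2.81, -0.18], [-2.99, 2.99]. Speed limits (rad/s): [2.57, 2.57, 3.01, 3.14, 3.14, 3.14].

### API

Orientations are given as a unit quaternion [w, x, y, z].
In Python, from rig import observe, read_camera, camera_model, job, look_for, regions_of, env gives the robot as it stands. The module is installed in compiled form; this text tells all that it offers.
- The arm moves only by the shell command python3 -m handwheel 'ROWS' [OPENING] [FORCE]. ROWS is JSON, a list of rows, each an object of numbers: "x", "y", "z": the shift along the world's x, y, z in mm; "rx", "ry", "rz": the turn, a rotation vector about the world's x, y, z in degrees. In form: [{"x": .., "y": .., "z": .., "rx": .., "ry": .., "rz": ..}, ...]. A call has 1 to 12 rows; each row is the pose to reach, as a shift and turn from the pose commanded when the call began; what a row does not reach only later rows make up. A row lasts 1/12 s, in which the tool goes at most 41.7 mm and 7.16 degrees, less where a joint would pass 70% of its speed; a pose out of reach is approached as far as the arm can. A call with a gripper value outside its range is refused whole. OPENING is the closure, from -1 (fully open) to 1 (shut), set as the call begins (- or left out, the last holds). The fingers move at their own pace and stop on an object; FORCE is the grip in N (left out, the last holds). Time passes only in rows, so rows that repeat a pose let the fingers close. It gives the time, the measured TCP pose, the force, the opening and the grip force at its end, in the units of the state.
- observe(): the state, without advancing time (a new reading comes with each control period).
- read_camera(name): name is "side" or "top" or "wrist"; returns the picture (400x640x3 uint8, blue, green, red); there is no depth.
- camera_model(name): a dict with "fx", "fy", "cx", "cy" (pixels), "eye" and "orientation" of the camera in the world. Camera axes: x right, y up, looking along -z (the intrinsics and any distortion apply to the point x, -y, -z); pixel columns grow to the right and rows downward; lengths in m; the calibration is good to about 2 mm. A picture is of the moment at which its call begins: read the wrist's pose just before it. camera_model takes no time and is no camera call; for the wrist camera it gives the pose at the moment of the call.
- job.finish_job(): hands the job in; it is judged then, once.
Trained networks look in the newest picture that a camera, given by its name, has taken for a name from the list of things; names that differ only in an ending like _2 or _b are one class to them, and where a whole thing is asked for, a point or a joint stands for the part that bears it (a point fixed in the world has none). Each returns a list of dicts, best first, with "score" (0 to 1); they miss things now and then, are a little off and sometimes report something else, mostly with a low value. They report only what shows in the picture. A call takes as long as a camera call.
- look_for(thing, camera): "extent" ([centre column, centre row, width, height] in pixels, round what is visible of it).
- regions_of(thing, camera): "region" (400x640 bool, what is visible of it) and "extent" ([centre column, centre row, width, height] in pixels, round what is visible of it).
The state is a dict: "t": time; "joints": joint angles; "dq": joint speeds; "joint_efforts": joint torques, N m; "eef_pos": TCP position; "tool_rot": TCP orientation; "force": force on the tool from outside, world axes, zero at the start; "wrist_torque": the same for the moment, N m; "finger_gap": opening from 0.0 (shut) to 1.0 (fully open); "gripper_force": force on a finger pad.
Only numpy, scipy, OpenCV 4.12 (cv2) and the standard library are available. Lean on these libraries where they do the work, as an engineer would, in place of code of your own. Each camera call takes 0.05 s, during which the arm holds its last target. There are 200 camera calls.

## Working session

There is one attempt and no reset: what is moved stays moved. The work goes in short steps, Python scripts to look and compute and a shell command to move; the robot and the scene stay as the last step left them, time stands still between calls to the robot, and variables do not carry over. Pictures are saved under pics/ and viewed, at most 10 in all, crops included, and the job is handed in when it is done.

```bash
mkdir -p pics; python3 - <<'E'
from rig import *
import cv2,numpy as np
s=observe();print(s['t'],s['eef_pos'],s['tool_rot'],s['finger_gap'],env.hold_point_z)
ims=[]
for c in ("top","side"):
    im=read_camera(c);ims.append(im);m=camera_model(c);print(c,m)
    for t in ("tool_drawers","left_grip","right_grip","jar","mallet","pliers"):
        r=look_for(t,c);print(t,[(np.round(d['extent']).tolist(),round(d['score'],2)) for d in r[:2]])
    cv2.imwrite(f"pics/{c}0.png",im)
E
```

```text
0.0 [0.23883904 0.54998338 0.19928047] [ 8.80204307e-04  9.79080242e-01 -2.03472575e-01 -1.26943452e-04] 0.9956620136967881 0.0187
top {'fx': 471.5773487200355, 'fy': 471.5773487200355, 'cx': 317.7460831308649, 'cy': 209.0083818517189, 'eye': array([ 0.49650345, -0.00248495,  1.28398794]), 'orientation': array([ 0.71089949,  0.04714331, -0.02888888, -0.70111687])}
tool_drawers [([306.0, 169.0, 184.0, 174.0], 0.93)]
left_grip [([256.0, 222.0, 81.0, 69.0], 0.93)]
right_grip [([335.0, 216.0, 13.0, 16.0], 0.68)]
jar [([253.0, 279.0, 30.0, 20.0], 0.91)]
mallet [([392.0, 278.0, 70.0, 50.0], 0.92)]
pliers [([304.0, 273.0, 63.0, 19.0], 0.79), ([305.0, 168.0, 181.0, 172.0], 0.22)]
side {'fx': 430.6690754338534, 'fy': 430.6690754338534, 'cx': 320.2022715544472, 'cy': 190.6130874983962, 'eye': array([ 0.21122997, -0.66086135,  0.57187797]), 'orientation': array([ 0.82623011,  0.49704989, -0.13953577, -0.2254218 ])}
tool_drawers [([352.0, 197.0, 226.0, 177.0], 0.64)]
left_grip [([277.0, 158.0, 76.0, 56.0], 0.9)]
right_grip [([331.0, 184.0, 40.0, 54.0], 0.9)]
jar [([332.0, 182.0, 41.0, 55.0], 0.73), ([217.0, 220.0, 31.0, 30.0], 0.7)]
mallet [([292.0, 335.0, 51.0, 101.0], 0.7)]
pliers [([252.0, 261.0, 48.0, 42.0], 0.79)]
```

View pics/top0.png

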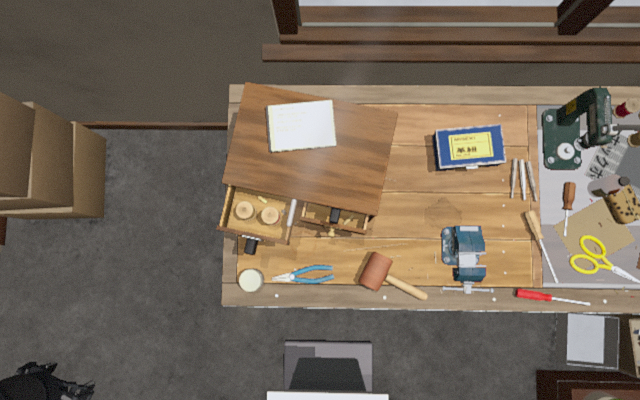

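View pics/side0.png

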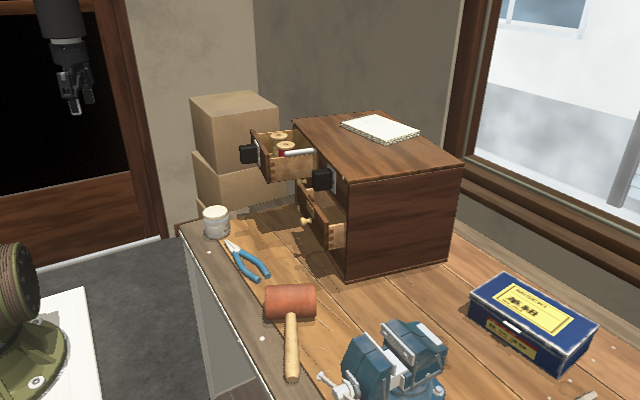

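The top view shows the open left drawer, with its black pull at about (250,246), and the shut right pull at (335,215). The jar is at (251,281), the pliers at (304,273) and the mallet at (390,275). The side view shows the same layout, with the left pull at (248,154), the right pull at (321,180) and the middle right drawer ajar below the right one. Next I fit the chest pose.

```bash
cat > h.py <<'E'
import numpy as np
from scipy.spatial.transform import Rotation as R
from scipy.optimize import least_squares
def rot(m): return R.from_quat(np.roll(m['orientation'],-1)).as_matrix()
def proj(m,p):
    c=(np.atleast_2d(p)-m['eye'])@rot(m)
    return np.c_[m['cx']+m['fx']*c[:,0]/-c[:,2], m['cy']+m['fy']*-c[:,1]/-c[:,2]]
def onplane(m,px,z):
    d=rot(m)@np.array([(px[0]-m['cx'])/m['fx'],-(px[1]-m['cy'])/m['fy'],-1])
    return m['eye']+d*(z-m['eye'][2])/d[2]
def chest(q,P):
    c,s=np.cos(q[2]),np.sin(q[2]);P=np.atleast_2d(P)
    return np.c_[q[0]+c*P[:,0]-s*P[:,1],q[1]+s*P[:,0]+c*P[:,1],P[:,2]]
E
python3 - <<'E'
from rig import *
from h import *
import cv2
T=camera_model("top");S=camera_model("side")
for px in [(247,83),(397,111),(378,214),(222,185)]: print(onplane(T,px,.235).round(4))
obsT=[((-.114,.18,.235),(222,185)),((-.114,-.18,.235),(378,214)),((.12,-.18,.235),(397,111)),((.12,.18,.235),(247,83))]
obsS=[((-.114,.18,.235),(293,119)),((-.114,-.18,.235),(349,182)),((.12,-.18,.235),(462,165))]
def f(q):
    r=[]
    for m,o in((T,obsT),(S,obsS)):
        r.append((proj(m,chest(q,[a for a,_ in o]))-[b for _,b in o]).ravel())
    return np.concatenate(r)
s=least_squares(f,[.6,0,-.2]);q=s.x;print(q,np.degrees(q[2]),s.fun.round(1))
# right grip check, left open d
print('right', chest(q,[-.107-.027,-.087,.2]),proj(T,chest(q,[-.127,-.087,.216])),proj(S,chest(q,[-.127,-.087,.196])))
for d in(.06,.07,.08,.09,.1): print(d,chest(q,[-.134-d,.087,.2]).round(4),proj(T,chest(q,[-.127-d,.087,.216])).round(),proj(S,chest(q,[-.147-d,.087,.196])).round())
for t,z,px in(('jar',.064,(251,279)),('pliers',.01,(304,273)),('mallet',.05,(376,270))): print(t,onplane(T,px,z).round(3))
for c,a in(("top",(200,160,400,310)),("side",(180,90,380,290))):
    im=read_camera(c)[a[1]:a[3],a[0]:a[2]];cv2.imwrite(f"pics/{c}1.png",cv2.resize(im,None,fx=3 if c=="side" else 4,fy=3 if c=="side" else 4,interpolation=cv2.INTER_CUBIC))
E
```

```text
[0.9008 0.1937 0.235 ]
[ 0.8366 -0.1518  0.235 ]
[ 0.6001 -0.109   0.235 ]
[0.6615 0.243  0.235 ]
[ 0.74675437  0.04435171 -0.18978958] -10.874141879081934 [ 0.3 -3.2  0.9 -0.3  1.4  2.5 -2.1  0.9 -1.8  0.2  0.7 -0.3  0.4 -1.3]
right [[ 0.59874773 -0.01580672  0.2       ]] [[336.66095864 211.88905725]] [[323.99736411 180.3656663 ]]
0.06 [[0.5727 0.1664 0.2   ]] [[257. 222.]] [[263. 153.]]
0.07 [[0.5628 0.1683 0.2   ]] [[256. 227.]] [[259. 153.]]
0.08 [[0.553  0.1702 0.2   ]] [[255. 231.]] [[255. 154.]]
0.09 [[0.5432 0.172  0.2   ]] [[254. 235.]] [[250. 155.]]
0.1 [[0.5334 0.1739 0.2   ]] [[253. 239.]] [[246. 155.]]
jar [0.445 0.199 0.064]
pliers [0.461 0.066 0.01 ]
mallet [ 0.473 -0.123  0.05 ]
```

View pics/top1.png

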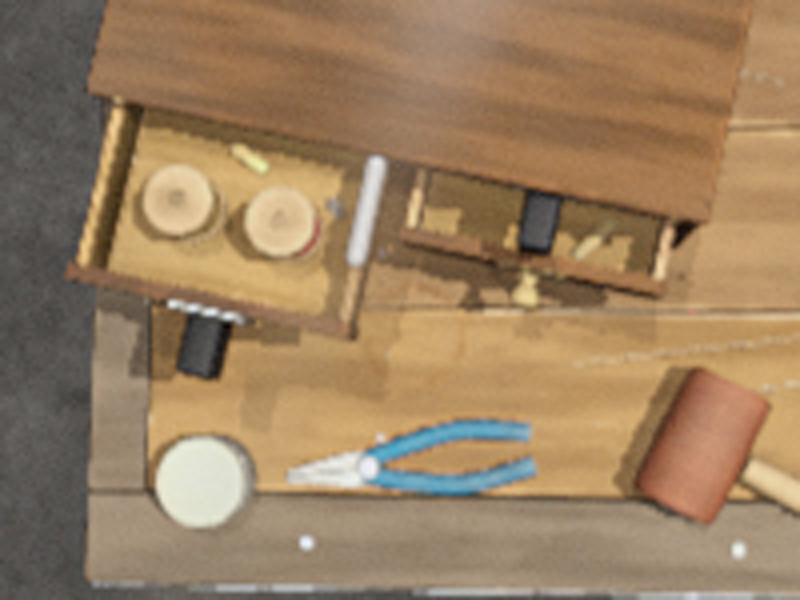

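The crop puts the left pull's outer end at full-image (249.5,254) and its centre at (250.7,246). The right pull is centred at (334.5,215), with its outer end at (334.5,222.5).

```bash
python3 - <<'E'
from rig import *
from h import *
T=camera_model("top");S=camera_model("side")
for n,px in(('L end',(249.4,253)),('L ctr',(250.8,246.3)),('R end',(334.3,222)),('R ctr',(335,215.5)),('front L',(217.5,228)),('front R',(288,243))): print(n,onplane(T,px,.216 if n[0]!='f' else .224).round(4))
for c,sd in(("top",("left_grip","right_grip")),("side",())):
    pass
s=observe();Rm=R.from_quat(np.roll(s['tool_rot'],-1)).as_matrix();print(Rm.round(3),np.degrees(np.arctan2(Rm[1,1],Rm[0,1])))
E
```

```text
L end [0.5096 0.1793 0.216 ]
L ctr [0.5247 0.1765 0.216 ]
R end [ 0.5825 -0.012   0.216 ]
R ctr [ 0.5973 -0.0134  0.216 ]
front L [0.5647 0.2521 0.224 ]
front R [0.5331 0.0915 0.224 ]
[[ 0.917 -0.398 -0.   ]
 [-0.398 -0.917 -0.   ]
 [ 0.     0.    -1.   ]] -113.48163025880658
```

View pics/side1.png

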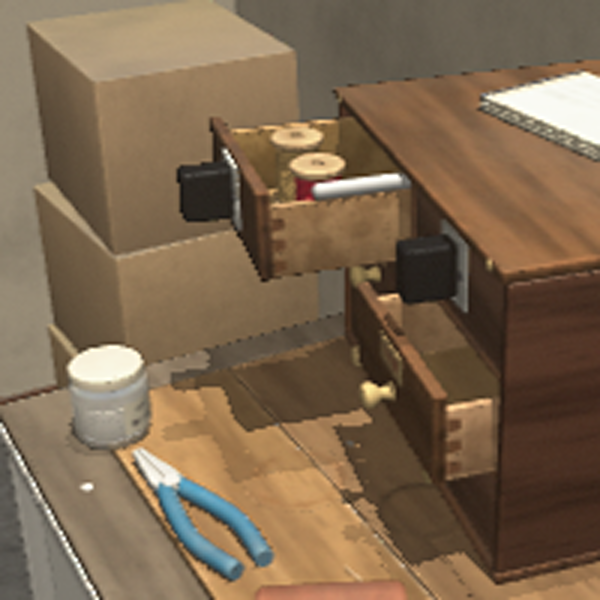

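The side crop shows the left pull near (205,190) and the right pull near (427,270) in crop pixels. The jar, pliers and mallet are all well below the path. I measure the left grip at (0.521, 0.177) and the right at (0.595, -0.0145), with chest yaw at -11°. Moving above the left pull.

```bash
python3 -m handwheel '[{"x":20,"y":-25,"z":20,"rz":1},{"x":45,"y":-55,"z":35,"rz":2},{"x":70,"y":-88,"z":50,"rz":3},{"x":95,"y":-120,"z":65,"rz":4},{"x":120,"y":-152,"z":75,"rz":5.5},{"x":145,"y":-184,"z":85,"rz":7},{"x":170,"y":-216,"z":90,"rz":8.5},{"x":195,"y":-248,"z":95,"rz":10},{"x":220,"y":-280,"z":100,"rz":11},{"x":245,"y":-312,"z":100,"rz":12},{"x":265,"y":-345,"z":100,"rz":12.5},{"x":282,"y":-373,"z":100,"rz":12.5}]' -1 && python3 -m handwheel '[{"x":0},{"x":0}]'; python3 - <<'E'
from rig import *
from h import *
import cv2
s=observe();print(s['t'],s['eef_pos'],s['force']);m=camera_model("wrist");im=read_camera("wrist");print(m['eye'])
for t in("left_grip","right_grip"):print(t,[(d['extent'],d['score']) for d in look_for(t,"wrist")])
print(proj(m,[[.521,.177,.216],[.595,-.0145,.216]]))
cv2.imwrite("pics/w2.png",im)
E
```

```text
0.8 [0.23902162 0.55028678 0.20026464] [-0.44590429  0.06229293 -0.52934449]
[0.31016854 0.5203275  0.3753792 ]
left_grip []
right_grip []
[[  1881.87165958  -2261.36703855]
 [ 15381.43570618 -19806.24347281]]invalid input at $[0]: expected keys x, y, z, rx, ry, rz
```

View pics/w2.png

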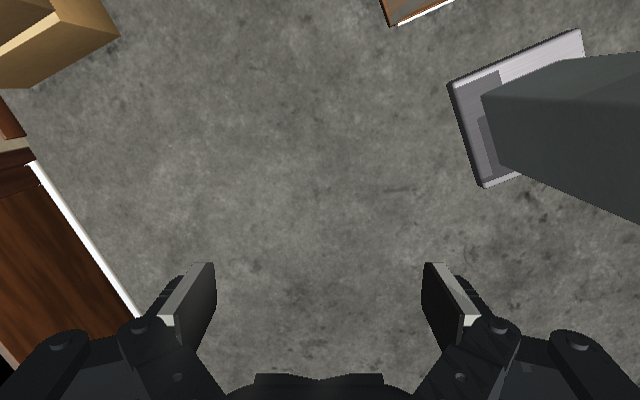

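The move was refused because every row needs all six keys. The picture shows only the floor under the start pose. I'll resend with full rows.

```bash
python3 -m handwheel '[{"x":20,"y":-25,"z":20,"rx":0,"ry":0,"rz":1},{"x":45,"y":-55,"z":35,"rx":0,"ry":0,"rz":2},{"x":70,"y":-88,"z":50,"rx":0,"ry":0,"rz":3},{"x":95,"y":-120,"z":65,"rx":0,"ry":0,"rz":4},{"x":120,"y":-152,"z":75,"rx":0,"ry":0,"rz":5.5},{"x":145,"y":-184,"z":85,"rx":0,"ry":0,"rz":7},{"x":170,"y":-216,"z":90,"rx":0,"ry":0,"rz":8.5},{"x":195,"y":-248,"z":95,"rx":0,"ry":0,"rz":10},{"x":220,"y":-280,"z":100,"rx":0,"ry":0,"rz":11},{"x":245,"y":-312,"z":100,"rx":0,"ry":0,"rz":12},{"x":265,"y":-345,"z":100,"rx":0,"ry":0,"rz":12.5},{"x":282,"y":-373,"z":100,"rx":0,"ry":0,"rz":12.5}]' -1 && python3 -m handwheel '[{"x":0,"y":0,"z":0,"rx":0,"ry":0,"rz":0},{"x":0,"y":0,"z":0,"rx":0,"ry":0,"rz":0},{"x":0,"y":0,"z":0,"rx":0,"ry":0,"rz":0}]'; python3 - <<'E'
from rig import *
from h import *
import cv2
s=observe();print(s['t'],s['eef_pos'],s['force'],R.from_quat(np.roll(s['tool_rot'],-1)).as_matrix()[:,1]);m=camera_model("wrist");im=read_camera("wrist");print(m['eye'])
for t in("left_grip","right_grip"):print(t,[(d['extent'],d['score']) for d in look_for(t,"wrist")])
print(proj(m,[[.521,.177,.216],[.595,-.0145,.216]]))
cv2.imwrite("pics/w3.png",im)
E
```

```text
t: 1.95
eef_pos: [0.5221, 0.1749, 0.3004]
tool_rot: [0.0, 0.995, -0.096, 0.0]
force: [1.1, 1.1, 0.5]
finger_gap: 0.999
gripper_force: 0.0
t: 2.2
eef_pos: [0.521, 0.1774, 0.3002]
tool_rot: [-0.0, 0.995, -0.096, -0.0]
force: [-0.2, -0.3, 0.1]
finger_gap: 1.001
gripper_force: 0.0
2.2 [0.5209787  0.17735916 0.30020415] [-0.17932157 -0.30597501  0.1105484 ] [-1.91009775e-01 -9.81588133e-01 -5.67623096e-05]
[0.59711774 0.16338029 0.47527441]
left_grip []
right_grip [([541.5, 31.8, 197.0, 60.3], 0.94)]
[[320.06625119 191.74535242]
 [579.82800851  35.32645783]]
```

View pics/w3.png

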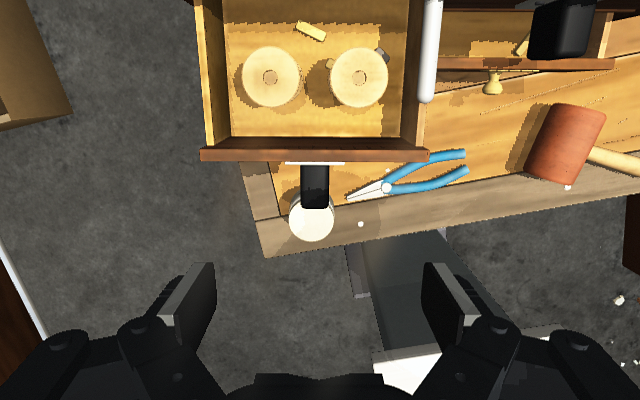

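The wrist view shows the left pull centred at column 315, with its outer end at row 208. That is about 4 mm toward +y from my estimate, and the yaw agrees. I'll correct that, go down and grip.

```bash
python3 -m handwheel '[{"x":1,"y":4,"z":-30,"rx":0,"ry":0,"rz":0},{"x":1,"y":4,"z":-60,"rx":0,"ry":0,"rz":0},{"x":1,"y":4,"z":-90,"rx":0,"ry":0,"rz":0},{"x":1,"y":4,"z":-110,"rx":0,"ry":0,"rz":0},{"x":1,"y":4,"z":-119,"rx":0,"ry":0,"rz":0},{"x":1,"y":4,"z":-119,"rx":0,"ry":0,"rz":0},{"x":1,"y":4,"z":-119,"rx":0,"ry":0,"rz":0}]' -1 && python3 -m handwheel '[{"x":0,"y":0,"z":0,"rx":0,"ry":0,"rz":0},{"x":0,"y":0,"z":0,"rx":0,"ry":0,"rz":0},{"x":0,"y":0,"z":0,"rx":0,"ry":0,"rz":0},{"x":0,"y":0,"z":0,"rx":0,"ry":0,"rz":0},{"x":0,"y":0,"z":0,"rx":0,"ry":0,"rz":0},{"x":0,"y":0,"z":0,"rx":0,"ry":0,"rz":0},{"x":0,"y":0,"z":0,"rx":0,"ry":0,"rz":0},{"x":0,"y":0,"z":0,"rx":0,"ry":0,"rz":0},{"x":0,"y":0,"z":0,"rx":0,"ry":0,"rz":0},{"x":0,"y":0,"z":0,"rx":0,"ry":0,"rz":0}]' 1 30
```

```text
t: 2.93
eef_pos: [0.5222, 0.1818, 0.1824]
tool_rot: [0.0, 0.995, -0.095, 0.001]
force: [-0.1, 0.2, 0.4]
finger_gap: 0.995
gripper_force: 0.0
t: 3.77
eef_pos: [0.5221, 0.1806, 0.1818]
tool_rot: [0.0, 0.995, -0.096, 0.0]
force: [-1.5, -4.7, 5.1]
finger_gap: 0.242
gripper_force: 29.9
```

```bash
python3 -m handwheel '[{"x":10,"y":-2,"z":0,"rx":0,"ry":0,"rz":0},{"x":25,"y":-5,"z":0,"rx":0,"ry":0,"rz":0},{"x":40,"y":-8,"z":0,"rx":0,"ry":0,"rz":0},{"x":55,"y":-11,"z":0,"rx":0,"ry":0,"rz":0},{"x":70,"y":-14,"z":0,"rx":0,"ry":0,"rz":0},{"x":85,"y":-16.5,"z":0,"rx":0,"ry":0,"rz":0},{"x":95,"y":-18.5,"z":0,"rx":0,"ry":0,"rz":0},{"x":98,"y":-19,"z":0,"rx":0,"ry":0,"rz":0},{"x":98,"y":-19,"z":0,"rx":0,"ry":0,"rz":0},{"x":98,"y":-19,"z":0,"rx":0,"ry":0,"rz":0}]' && python3 -m handwheel '[{"x":2,"y":-0.4,"z":0,"rx":0,"ry":0,"rz":0},{"x":4,"y":-0.8,"z":0,"rx":0,"ry":0,"rz":0},{"x":6,"y":-1.2,"z":0,"rx":0,"ry":0,"rz":0},{"x":6,"y":-1.2,"z":0,"rx":0,"ry":0,"rz":0}]'
```

```text
t: 4.6
eef_pos: [0.6208, 0.1609, 0.1819]
tool_rot: [0.001, 0.995, -0.096, 0.001]
force: [-0.5, -5.8, 4.9]
finger_gap: 0.237
gripper_force: 30.7
t: 4.93
eef_pos: [0.6265, 0.1597, 0.1819]
tool_rot: [0.001, 0.995, -0.096, 0.0]
force: [-1.9, -6.0, 4.1]
finger_gap: 0.243
gripper_force: 30.7
```

Not against the stop yet, so I'll edge forward and watch the force.

```bash
python3 -m handwheel '[{"x":2,"y":-0.4,"z":0,"rx":0,"ry":0,"rz":0},{"x":4,"y":-0.8,"z":0,"rx":0,"ry":0,"rz":0},{"x":4,"y":-0.8,"z":0,"rx":0,"ry":0,"rz":0}]' && python3 -m handwheel '[{"x":1.5,"y":-0.3,"z":0,"rx":0,"ry":0,"rz":0},{"x":3,"y":-0.6,"z":0,"rx":0,"ry":0,"rz":0},{"x":3,"y":-0.6,"z":0,"rx":0,"ry":0,"rz":0}]'
```

```text
t: 5.18
eef_pos: [0.6305, 0.1589, 0.1819]
tool_rot: [0.001, 0.995, -0.096, 0.0]
force: [-0.4, -6.0, 4.1]
finger_gap: 0.237
gripper_force: 30.7
t: 5.43
eef_pos: [0.6313, 0.1588, 0.1819]
tool_rot: [0.001, 0.995, -0.096, -0.002]
force: [-11.3, -4.5, 7.9]
finger_gap: 0.242
gripper_force: 31.1
```

Stop reached: the force rose to 11 N at 0.631. Releasing, lifting, and moving above the right pull.

```bash
python3 -m handwheel '[{"x":0,"y":0,"z":0,"rx":0,"ry":0,"rz":0},{"x":0,"y":0,"z":0,"rx":0,"ry":0,"rz":0},{"x":0,"y":0,"z":0,"rx":0,"ry":0,"rz":0},{"x":0,"y":0,"z":0,"rx":0,"ry":0,"rz":0},{"x":0,"y":0,"z":0,"rx":0,"ry":0,"rz":0},{"x":0,"y":0,"z":0,"rx":0,"ry":0,"rz":0},{"x":0,"y":0,"z":0,"rx":0,"ry":0,"rz":0},{"x":0,"y":0,"z":0,"rx":0,"ry":0,"rz":0}]' -1 && python3 -m handwheel '[{"x":0,"y":0,"z":30,"rx":0,"ry":0,"rz":0},{"x":0,"y":0,"z":60,"rx":0,"ry":0,"rz":0},{"x":0,"y":0,"z":90,"rx":0,"ry":0,"rz":0},{"x":-7,"y":-35,"z":115,"rx":0,"ry":0,"rz":0},{"x":-14,"y":-70,"z":118,"rx":0,"ry":0,"rz":0},{"x":-21,"y":-105,"z":118,"rx":0,"ry":0,"rz":0},{"x":-28,"y":-140,"z":118,"rx":0,"ry":0,"rz":0},{"x":-33,"y":-171,"z":118,"rx":0,"ry":0,"rz":0},{"x":-33,"y":-171,"z":118,"rx":0,"ry":0,"rz":0},{"x":-33,"y":-171,"z":118,"rx":0,"ry":0,"rz":0},{"x":-33,"y":-171,"z":118,"rx":0,"ry":0,"rz":0}]'; python3 - <<'E'
from rig import *
from h import *
import cv2
s=observe();print(s['t'],s['eef_pos'],s['force']);m=camera_model("wrist");im=read_camera("wrist")
a=s['eef_pos'];print(proj(m,[[a[0],a[1],.216]]))
cv2.imwrite("pics/w4.png",im)
E
```

```text
t: 6.1
eef_pos: [0.6331, 0.1598, 0.1812]
tool_rot: [0.0, 0.995, -0.096, 0.0]
force: [-0.1, -1.3, -0.5]
finger_gap: 0.999
gripper_force: 0.0
t: 7.02
eef_pos: [0.6001, -0.0111, 0.2992]
tool_rot: [-0.0, 0.995, -0.096, 0.0]
force: [-0.8, -0.0, -0.1]
finger_gap: 0.998
gripper_force: 0.0
7.0167 [ 0.60008189 -0.01114864  0.29922574] [-0.81243972 -0.03635237 -0.08066655]
[[319.61548716 192.23542802]]
```

View pics/w4.png

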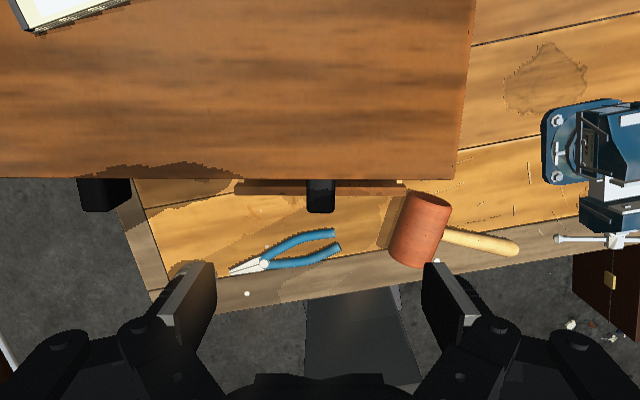

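The left drawer now looks home. The right pull is centred at column 321, with its outer end at row 213, so I'm aligned to within about 3 mm. Going down and gripping.

```bash
python3 -m handwheel '[{"x":-3,"y":0,"z":-30,"rx":0,"ry":0,"rz":0},{"x":-3,"y":0,"z":-60,"rx":0,"ry":0,"rz":0},{"x":-3,"y":0,"z":-90,"rx":0,"ry":0,"rz":0},{"x":-3,"y":0,"z":-110,"rx":0,"ry":0,"rz":0},{"x":-3,"y":0,"z":-118,"rx":0,"ry":0,"rz":0},{"x":-3,"y":0,"z":-118,"rx":0,"ry":0,"rz":0},{"x":-3,"y":0,"z":-118,"rx":0,"ry":0,"rz":0}]' -1 && python3 -m handwheel '[{"x":0,"y":0,"z":0,"rx":0,"ry":0,"rz":0},{"x":0,"y":0,"z":0,"rx":0,"ry":0,"rz":0},{"x":0,"y":0,"z":0,"rx":0,"ry":0,"rz":0},{"x":0,"y":0,"z":0,"rx":0,"ry":0,"rz":0},{"x":0,"y":0,"z":0,"rx":0,"ry":0,"rz":0},{"x":0,"y":0,"z":0,"rx":0,"ry":0,"rz":0},{"x":0,"y":0,"z":0,"rx":0,"ry":0,"rz":0},{"x":0,"y":0,"z":0,"rx":0,"ry":0,"rz":0},{"x":0,"y":0,"z":0,"rx":0,"ry":0,"rz":0},{"x":0,"y":0,"z":0,"rx":0,"ry":0,"rz":0}]' 1 40 && python3 -m handwheel '[{"x":-5,"y":1,"z":0,"rx":0,"ry":0,"rz":0},{"x":-10,"y":2,"z":0,"rx":0,"ry":0,"rz":0},{"x":-10,"y":2,"z":0,"rx":0,"ry":0,"rz":0}]'
```

```text
t: 7.65
eef_pos: [0.5975, -0.0108, 0.1823]
tool_rot: [0.0, 0.995, -0.095, 0.0]
force: [-0.1, -0.2, 0.6]
finger_gap: 1.0
gripper_force: 0.0
t: 8.48
eef_pos: [0.5971, -0.0118, 0.182]
tool_rot: [0.0, 0.995, -0.096, 0.0]
force: [-2.1, -3.5, 4.5]
finger_gap: 0.232
gripper_force: 39.3
t: 8.73
eef_pos: [0.5864, -0.0097, 0.1819]
tool_rot: [0.0, 0.995, -0.096, 0.0]
force: [-0.8, -4.6, 4.9]
finger_gap: 0.232
gripper_force: 39.9
```

The drawer moves freely, with no interlock block. Pulling it to about 128 mm in total.

```bash
python3 -m handwheel '[{"x":-10,"y":2,"z":0,"rx":0,"ry":0,"rz":0},{"x":-25,"y":5,"z":0,"rx":0,"ry":0,"rz":0},{"x":-40,"y":8,"z":0,"rx":0,"ry":0,"rz":0},{"x":-55,"y":10.5,"z":0,"rx":0,"ry":0,"rz":0},{"x":-70,"y":13.5,"z":0,"rx":0,"ry":0,"rz":0},{"x":-85,"y":16.5,"z":0,"rx":0,"ry":0,"rz":0},{"x":-100,"y":19.5,"z":0,"rx":0,"ry":0,"rz":0},{"x":-110,"y":21.5,"z":0,"rx":0,"ry":0,"rz":0},{"x":-116,"y":22.5,"z":0,"rx":0,"ry":0,"rz":0},{"x":-116,"y":22.5,"z":0,"rx":0,"ry":0,"rz":0},{"x":-116,"y":22.5,"z":0,"rx":0,"ry":0,"rz":0}]' && python3 -m handwheel '[{"x":0,"y":0,"z":0,"rx":0,"ry":0,"rz":0},{"x":0,"y":0,"z":0,"rx":0,"ry":0,"rz":0},{"x":0,"y":0,"z":0,"rx":0,"ry":0,"rz":0},{"x":0,"y":0,"z":0,"rx":0,"ry":0,"rz":0},{"x":0,"y":0,"z":0,"rx":0,"ry":0,"rz":0},{"x":0,"y":0,"z":0,"rx":0,"ry":0,"rz":0},{"x":0,"y":0,"z":0,"rx":0,"ry":0,"rz":0},{"x":0,"y":0,"z":0,"rx":0,"ry":0,"rz":0}]' -1 && python3 -m handwheel '[{"x":0,"y":0,"z":25,"rx":0,"ry":0,"rz":0},{"x":0,"y":0,"z":50,"rx":0,"ry":0,"rz":0},{"x":0,"y":0,"z":80,"rx":0,"ry":0,"rz":0},{"x":0,"y":0,"z":110,"rx":0,"ry":0,"rz":0},{"x":0,"y":0,"z":130,"rx":0,"ry":0,"rz":0},{"x":0,"y":0,"z":130,"rx":0,"ry":0,"rz":0},{"x":0,"y":0,"z":130,"rx":0,"ry":0,"rz":0},{"x":0,"y":0,"z":130,"rx":0,"ry":0,"rz":0}]'; python3 - <<'E'
from rig import *
import cv2
s=observe();print(s['t'],s['eef_pos'],s['force'])
im=read_camera("side");cv2.imwrite("pics/s5.png",cv2.resize(im[90:350,180:480],None,fx=2.5,fy=2.3))
E
```

```text
t: 9.65
eef_pos: [0.4711, 0.0133, 0.1819]
tool_rot: [-0.0, 0.995, -0.095, 0.001]
force: [-0.8, -2.0, 7.4]
finger_gap: 0.235
gripper_force: 40.2
t: 10.32
eef_pos: [0.471, 0.0133, 0.1812]
tool_rot: [-0.0, 0.995, -0.096, -0.0]
force: [-0.0, -1.1, 1.0]
finger_gap: 0.997
gripper_force: 0.0
t: 10.98
eef_pos: [0.4709, 0.0134, 0.3104]
tool_rot: [0.0, 0.995, -0.096, -0.001]
force: [0.5, -0.7, -1.3]
finger_gap: 0.998
gripper_force: 0.0
10.9833 [0.47087165 0.01341561 0.31037399] [ 0.51430663 -0.74466824 -1.33480971]
```

View pics/s5.png

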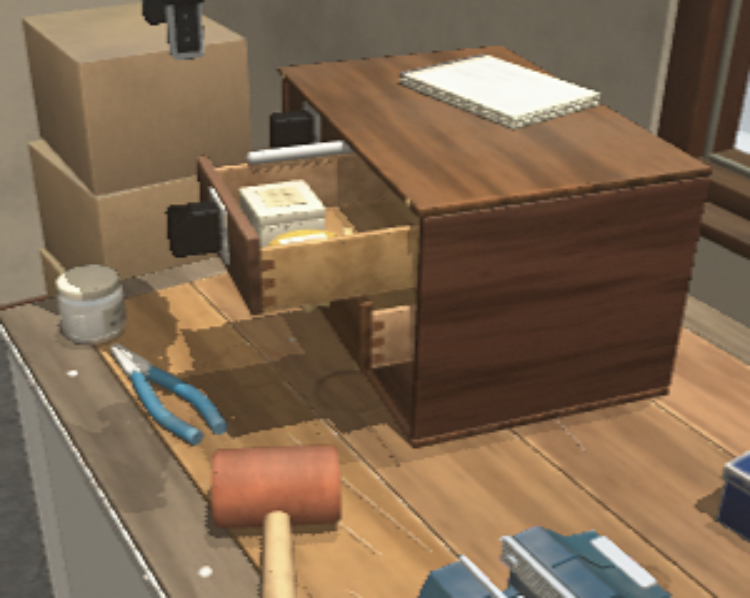

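The side view shows the right drawer well out, the gripper clear, and the jar, pliers and mallet apparently untouched. A white rod is still showing near (295,150), so I'll check from the top that the left drawer is shut.

```bash
python3 - <<'E'
from rig import *
import cv2
im=read_camera("top")
cv2.imwrite("pics/t6.png",cv2.resize(im[160:310,200:400],None,fx=4,fy=4,interpolation=cv2.INTER_CUBIC))
for t in("jar","pliers","mallet"):print(t,[(d['extent'],d['score']) for d in look_for(t,"top")[:1]])
E
```

```text
jar [([248.9, 269.2, 17.5, 6.1], 0.64)]
pliers [([330.8, 234.5, 76.7, 64.3], 0.49)]
mallet [([391.6, 277.7, 73.3, 50.0], 0.96)]
```

View pics/t6.png

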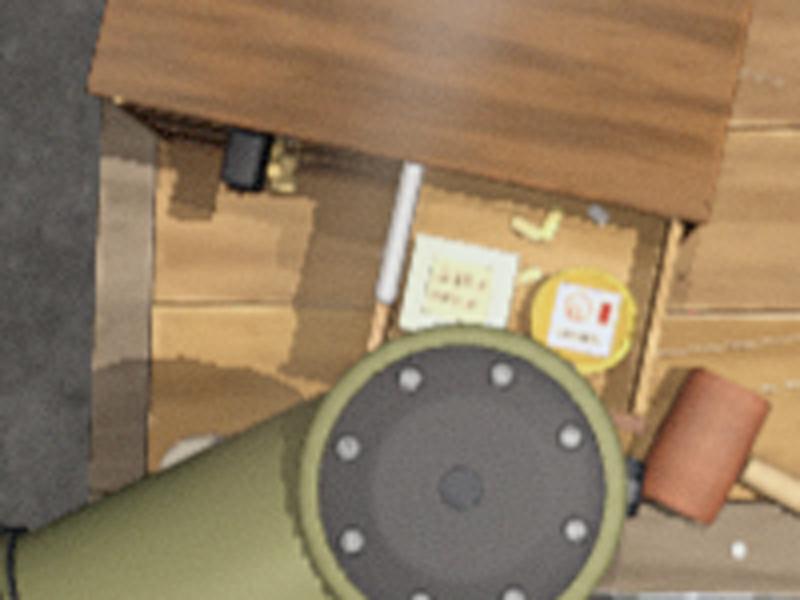

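The top view shows the left drawer home, with its pull at crop (247,160), where it should be when shut. The white rod at (400,230) lies along the right drawer's left edge, like the one the left drawer showed when open, so it's not in the way. The right drawer is out about 128 mm and nothing touches it.

```bash
python3 -c "
from rig import job
print(job.finish_job())"
```

```text
the job is handed in; nothing more can be done
None
```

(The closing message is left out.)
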